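# Set up a lens test on the optical board

## Robot

A 6-joint arm with a two-finger parallel gripper is mounted at the origin on the work surface. World frame = base frame: x ahead of the robot, y to its left, z up, the work surface at z = 0. Lengths are in mm, angles in rad, forces in N, time in s.
With the tool pointing down it reaches from about 350 to 875 mm from the base axis. Payload 4.2 kg.
Tool frame: the origin (TCP) lies on the mounting face of the last link; the fingertips stand 173 mm ahead of it and the grasp point (between the pads) lies grip_point_offset ahead of it (grip_point_offset is the distance from the TCP to the grasp point, in mm); z points along the fingers, y is the line along which they close (so a half turn about z gives the same grasp; the last joint's range is limited). The gripper opens to 85 mm and grips with 20 to 120 N. Pads are 22 mm wide; open, the fingers measure 114 mm over their backs; the gripper's body (76 mm by 85 mm) begins 54 mm behind the grasp point. The pads swing forward as they close: fully open they stand 13 mm farther back than shut.
Start: joints at [0.259, 0.385, 0.008, 0, -1.194, -0.259], TCP at [624.98, 0.025, 404.712] pointing down, gripper open.
Joint ranges: [-3.14, 3.14], [-1.21, 2.06], [-1.07, 1.41], [-3.16, 2.05], [-2.99, -0.16], [-3.1, 3.1]. Speed limits (rad/s): [2.79, 2.79, 3.14, 3.14, 3.14, 3.14].

## Interface

Orientations are given as a unit quaternion [x, y, z, w].
In Python, from bench import read_state, get_image, job_done, recognise, place_of, grip_point_offset gives the robot as it stands. The module is installed in compiled form; this text tells all that it offers.
- The arm moves only by the tool carry_out, never from a script. Its arguments are lists of equal length, an entry for each row: "slide": the shift along the tool's x, y, z in m, a list of three; "roll": the turn about the tool's z in degrees; "claw": the finger opening in m, from 0 to 0.0854. A call has 1 to 8 rows; each row is the pose to reach, as a shift and turn from the pose commanded when the call began, along the tool's axes at that moment; what a row does not reach only later rows make up. A row lasts 1/8 s, in which the tool goes at most 62.5 mm and 10.7 degrees, less where a joint would pass 70% of its speed; a pose out of reach is approached as far as the arm can. A call with a gripper value outside its range is refused whole. The fingers move at their own pace and stop on an object; the grip force is fixed at half the most. Time passes only in rows, so rows that repeat a pose let the fingers close. It gives the time, the measured TCP pose, the force, the opening and the grip force at its end, in the units of the state.
- read_state(): the state, without advancing time (a new reading comes with each control period).
- get_image(name): name is "scene" or "side" or "wrist"; returns a dict with "img" (384x512x3 uint8, red, green, blue), "z_map" (384x512 float32, mm along the optical axis (not along the pixel's ray), 0 where there is no reading), "mtx" (3x3 intrinsics, pixels), "world_from_camera" (4x4, takes a point from camera to world coordinates); the wrist camera has in their place "T_tool_cam" (4x4, takes a point from camera to tool coordinates, whose origin is the TCP and whose axes are the flange's). Camera axes: x right, y up, looking along -z (the intrinsics and any distortion apply to the point x, -y, -z); pixel columns grow to the right and rows downward; lengths in mm; the calibration is good to about 2 mm. A picture is of the moment at which its call begins: read the wrist's pose just before it.
- job_done(): hands the job in; it is judged then, once.
Trained networks look in a picture, given as the dict that the camera call returned (one of the last four; its "shot" number tells which), for a name from the list of things; names that differ only in an ending like _2 or _b are one class to them, and where a whole thing is asked for, a point or a joint stands for the part that bears it (a point fixed in the world has none). Each returns a list of dicts, best first, with "conf" (0 to 1); they miss things now and then, are a little off and sometimes report something else, mostly with a low value. They report only what shows in the picture. A call takes as long as a camera call.
- recognise(picture, thing): "at" ([column, row] in pixels, amid what is visible of it).
- place_of(picture, thing): "at" ([column, row] in pixels: a listed point, or the origin of a listed thing).
The state is a dict: "clock": time; "joints": joint angles; "joint_vel": joint speeds; "joint_efforts": joint torques, N m; "position": TCP position; "ee_rot": TCP orientation; "contact_force": force on the tool from outside, world axes, zero at the start; "wrist_torque": the same for the moment, N m; "gripper_width": finger opening in mm; "grasp_force": force on a finger pad.
Only numpy, scipy, OpenCV 4.12 (cv2) and the standard library are available. Lean on these libraries where they do the work, as an engineer would, in place of code of your own. Each camera call takes 0.05 s, during which the arm holds its last target. There are 200 camera calls.

## Task

Set up the lens test on the optical board. Between the lamp and the frosted screen stand the slide, the lens and the filter: the lens half-way from lamp to screen, the slide half-way between lamp and lens, the filter half-way between lens and screen; and stand the camera behind the screen (on the side away from the lamp), as far from it as the filter is in front of it, looking at the screen. All four stand upright on the line through lamp and screen and square to it, each set down gently; never drop or knock one over, and leave the tape roll and the screwdriver where they lie.

Things in the scene. Friction and masses are not known exactly. Their poses are not given: they have to be found in the camera images.
- lamp_c (a point): Sphere lamp, fixed on the board (silver plate with a grid of holes, 300 x 600 mm, 12.5 mm thick): white ball 64 mm across with a metal flange, black light ports on two opposite sides, black finned cap (top 125 mm above the board). Point: centre of the ball, 75 mm above the board's top. Own x axis along the beam, z up.
- screen_c (a point): Frosted screen, fixed upright on the board 300 mm from the lamp, square to the line lamp-screen: dark square frame 80 mm wide and high, 10 mm thick, pale glass, both sides alike. Point: centre of the glass, 75 mm above the board's top. Own x axis along the beam line (which way varies), y across it, z up.
- slide_c (a point): Test slide, loose, about 0.24 kg: white square frame 50 mm wide, 50 mm high, 12 mm thick, in it a dark plate with a white cross and dots. Own x axis: normal of the plate (both faces alike); y: across its 50 mm width, the way to grip it. Post and round 50 mm base below. Point: centre of the head, 75 mm above the base's underside; z up.
- lens_c (a point): Lens, loose, about 0.28 kg: black square cell 48 mm wide, 48 mm high, 14 mm thick, round barrel 42 mm across standing 10 mm out on both faces, pale blue glass. Own x axis: optical axis (both ways alike); y: across its 48 mm width, the way to grip it. Post and round 50 mm base below. Point: centre of the head, 75 mm above the base's underside; z up.
- filter_c (a point): Colour filter, loose, about 0.25 kg: aluminium square frame 50 mm wide, 50 mm high, 12 mm thick, orange glass that stands 4 mm above it. Own x axis: normal of the glass (both faces alike); y: across its 50 mm width, the way to grip it. Post and round 50 mm base below. Point: centre of the head, 75 mm above the base's underside; z up.
- camera_c (a point): Camera, loose, about 0.32 kg: blue block 44 mm wide, 44 mm high, 40 mm long, black round objective 32 mm across standing 18 mm out of its front. It looks along its own -x axis; y: across its 44 mm width, the way to grip it. Point: centre of the blue block, 75 mm above the underside of its round 50 mm base; z up.
- tape: Bystander: roll of amber tape lying flat on the board among the loose things, 64 mm across, 19 mm high. Origin: centre of its underside.
- driver: Bystander: screwdriver with a red handle, 170 mm long, under 35 mm high, lying on the board between the loose things and the beam line. Origin at its underside.

How it is judged (in metres and radians):
At the end, for the whole second after the job is handed in: Slide, lens, filter and camera stand 75, 150, 225 and 375 mm from the lamp (each distance to lamp and to screen within 15 mm), within 12 mm of the beam line, square to it within 0.2 rad, camera facing the screen, upright within 0.08 rad, at board height within 6 mm, released, at rest (horizontal distance between slide_c and lamp_c between 0.06 and 0.09 m and horizontal distance between slide_c and screen_c between 0.21 and 0.24 m and y of slide_c in the frame of screen_c between -0.012 and 0.012 m and angle between the x axis of each of slide_c, lens_c, filter_c, camera_c and the x axis of screen_c, either way round below 0.2 rad and angle between each of slide_c, lens_c, filter_c, camera_c's own z axis and vertical below 0.08 rad and z of slide_c in the frame of screen_c between -0.006 and 0.006 m and linear speed of each of slide, lens, filter, camera below 0.02 m/s and angular speed of each of slide, lens, filter, camera below 0.1 rad/s and horizontal distance between lens_c and lamp_c between 0.135 and 0.165 m and horizontal distance between lens_c and screen_c between 0.135 and 0.165 m and y of lens_c in the frame of screen_c between -0.012 and 0.012 m and z of lens_c in the frame of screen_c between -0.006 and 0.006 m and horizontal distance between filter_c and lamp_c between 0.21 and 0.24 m and horizontal distance between filter_c and screen_c between 0.06 and 0.09 m and y of filter_c in the frame of screen_c between -0.012 and 0.012 m and z of filter_c in the frame of screen_c between -0.006 and 0.006 m and horizontal distance between camera_c and lamp_c between 0.36 and 0.39 m and horizontal distance between camera_c and screen_c between 0.06 and 0.09 m and y of camera_c in the frame of screen_c between -0.012 and 0.012 m and z of camera_c in the frame of screen_c between -0.006 and 0.006 m and x of screen_c in the frame of camera_c below -0.05 m); the robot touches nothing.
It fails at once if the slide, lens, filter or camera is dropped, thrown or knocked over (moves faster than 0.5 m/s while the fingers do not touch it, or leans more than 0.8 rad) ((linear speed of slide above 0.5 m/s and contact force between the fingers and slide below 0.05 N) or angle between any of slide_c, lens_c, filter_c, camera_c's own z axis and vertical above 0.8 rad or (linear speed of lens above 0.5 m/s and contact force between the fingers and lens below 0.05 N) or (linear speed of filter above 0.5 m/s and contact force between the fingers and filter below 0.05 N) or (linear speed of camera above 0.5 m/s and contact force between the fingers and camera below 0.05 N)).
It fails at once if the tape roll is moved more than 20 mm from where it lay (distance of tape from where it was at the start of the episode above 0.02 m).
It fails at once if the screwdriver is moved more than 20 mm from where it lay (distance of driver from where it was at the start of the episode above 0.02 m).
It also fails if it takes over 112 s, if anything falls off the work surface, if the arm or the gripper's body presses on something with over 40 N, if the wrist force passes 120 N, or if a joint passes its speed limit or range.

## Working session

There is one attempt and no reset: what is moved stays moved. The work goes in short steps, Python scripts to look and compute and a tool call to move; the robot and the scene stay as the last step left them, time stands still between calls to the robot, and variables do not carry over. Pictures are saved under pics/ and viewed, at most 14 in all, crops included, and the job is handed in when it is done.

Besides the shell and the picture viewer there is one more tool, called after "Call:" by a JSON object that holds its "name" and its "arguments". carry_out: Moves the arm, as the interface text tells. Its arguments: {"type":"object","properties":{"slide":{"type":"array"},"roll":{"type":"array"},"claw":{"type":"array"}},"required":["slide","roll","claw"]}

```bash
mkdir -p pics
cat > h.py <<'E'
import numpy as np, cv2
from bench import *
from scipy.spatial.transform import Rotation as R
def shot(n):
    s=read_state(); p=get_image(n)
    if 'world_from_camera' in p: T=np.array(p['world_from_camera'])
    else:
        W=np.eye(4); W[:3,:3]=R.from_quat(s['ee_rot']).as_matrix(); W[:3,3]=s['position']; T=W@np.array(p['T_tool_cam'])
    p['T']=T; return p
def ray(p,uv):
    K=np.array(p['mtx']); d=np.linalg.inv(K)@[uv[0],uv[1],1]
    return p['T'][:3,3], p['T'][:3,:3]@(d*[1,-1,-1])
def onz(p,uv,z):
    o,d=ray(p,uv); return o+d*(z-o[2])/d[2]
def cloud(p):
    K=np.array(p['mtx']); z=p['z_map']; v,u=np.mgrid[:z.shape[0],:z.shape[1]]
    c=np.stack([(u-K[0,2])/K[0,0]*z,-(v-K[1,2])/K[1,1]*z,-z],-1)
    w=c@p['T'][:3,:3].T+p['T'][:3,3]; w[z<=0]=np.nan; return w
def save(p,f): cv2.imwrite('pics/'+f,p['img'][:,:,::-1])
E
cat > a.py <<'E'
from h import *
print(grip_point_offset, read_state()['ee_rot'])
for n in ['scene','side','wrist']:
    p=shot(n); save(p,n+'0.png'); w=cloud(p)
    np.savez('/tmp/'+n,w=w,img=p['img'])
    print(n,p['T'][:3,3].round(), p.get('T_tool_cam') if n=='wrist' else '')
    h=w[...,2]; print('board z',np.nanpercentile(h,[5,25,50,75]).round(1))
    for t in ['lamp_c','screen_c','slide_c','lens_c','filter_c','camera_c','tape','driver']:
        r=place_of(p,t)
        for q in r[:2]:
            print(t,round(q['conf'],2),np.round(q['at']), onz(p,q['at'],12.5+(0 if t in('tape','driver') else 75)).round(0))
E
python3 a.py
```

```text
154.70000000000002 [-0.7070484   0.70716432  0.00073862 -0.00080169]
scene [ 930. -371.  743.] 
board z [-233.8   -0.4    1.8   21.7]
lamp_c 0.61 [206. 275.] [ 601. -171.   88.]
screen_c 0.71 [325. 177.] [587. 137.  88.]
slide_c 0.77 [220. 180.] [454. -20.  88.]
lens_c 0.9 [171. 220.] [ 470. -147.   87.]
filter_c 0.81 [260. 154.] [455.  86.  88.]
tape 0.78 [122. 282.] [ 470. -270.   12.]
tape 0.62 [260. 156.] [406. 134.  13.]
driver 0.61 [262. 210.] [523.  30.  12.]
side [383. 665. 803.] 
board z [-4.84e+02 -2.20e+00  1.00e-01  1.30e+01]
lamp_c 0.59 [242. 131.] [ 594. -170.   88.]
screen_c 0.61 [214. 221.] [584. 132.  88.]
slide_c 0.55 [282. 185.] [457.  -4.  88.]
lens_c 0.79 [285. 147.] [ 472. -136.   88.]
filter_c 0.63 [274. 218.] [459.  97.  88.]
camera_c 0.63 [264. 262.] [457. 210.  88.]
driver 0.72 [252. 212.] [521.  31.  13.]
wrist [625. -82. 374.] [[ 3.34112143e-05  9.48699141e-01  3.16180231e-01  8.24070997e+01]
 [ 9.99999985e-01  2.18203913e-05 -1.71143528e-04 -3.56041997e-01]
 [-1.69262894e-04  3.16180232e-01 -9.48699126e-01  3.03347247e+01]
 [ 0.00000000e+00  0.00000000e+00  0.00000000e+00  1.00000000e+00]]
board z [-0.2  1.6 13.1 69.2]
screen_c 0.63 [287. 296.] [589. 137.  88.]
slide_c 0.91 [434. 150.] [456. -25.  88.]
lens_c 0.39 [334. 184.] [547.   8.  88.]
filter_c 0.66 [416. 259.] [453.  91.  88.]
```

View images.

View pics/scene0.png

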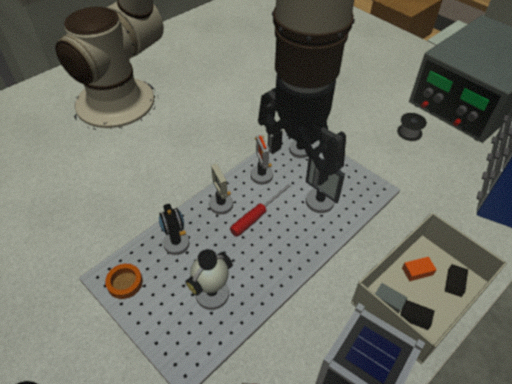

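View pics/side0.png

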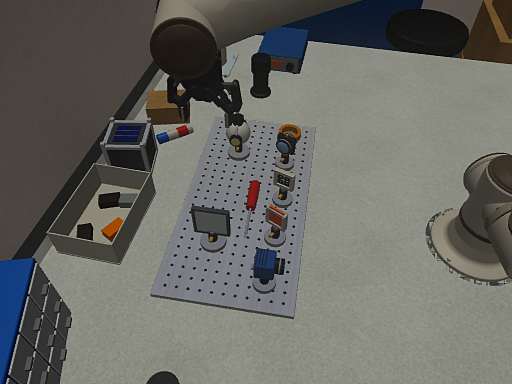

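```bash
cat > b.py <<'E'
# top-down height map from all clouds
import numpy as np,cv2
im=np.zeros((760,560,3),np.uint8); Z=np.full((760,560),-1e9)
for n in ['scene','side','wrist']:
    d=np.load(f'/tmp/{n}.npz'); w=d['w'].reshape(-1,3); c=d['img'].reshape(-1,3)
    m=np.isfinite(w).all(1)&(w[:,2]>-20)&(w[:,2]<160); w=w[m];c=c[m]
    u=((380-w[:,1])).astype(int); v=(w[:,0]-350).astype(int)   # col = 380-y ; row = x-350
    ok=(u>=0)&(u<760)&(v>=0)&(v<400)
    for a,b,z,cc in zip(u[ok],v[ok],w[ok,2],c[ok]):
        if z>Z[a,b]: Z[a,b]=z; im[a,b]=cc
im=im[:,:400]; Zi=np.clip(Z[:,:400],0,140)/140*255
hm=cv2.applyColorMap(Zi.astype(np.uint8),cv2.COLORMAP_JET); hm[Z[:,:400]<-100]=0
o=np.hstack([im[:,:,::-1],hm]); o=cv2.rotate(o,cv2.ROTATE_90_CLOCKWISE)
o=cv2.resize(o,(745,784))[:,::1]
o=cv2.resize(o,(570,600)); cv2.imwrite('pics/top.png',o)
E
python3 b.py
```

```text
(no output)
```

View pics/wrist0.png

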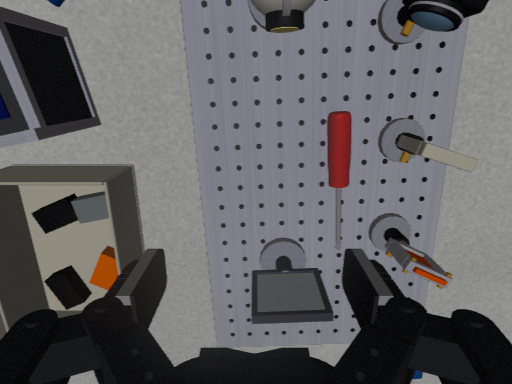

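Scene: lamp (~208,270) and screen (~325,180) along world y at x≈590. The loose row lens, slide, filter, camera is at x≈460, camera objective pointing to the robot, with driver between. Moving for two near-overhead views.

Call:
{"name": "carry_out", "arguments": {"slide": [[0.03, 0.05, 0], [0.06, 0.1, 0], [0.06, 0.1, 0], [0.06, 0.1, 0]], "roll": [0, 0, 0, 0], "claw": [0.0854, 0.0854, 0.0854, 0.0854]}}

```text
clock: 1.85
position: [525.3, -60.0, 405.4]
ee_rot: [-0.707, 0.707, -0.001, 0.001]
contact_force: [1.4, -0.1, 0.0]
gripper_width: 85.2
grasp_force: 0.0
```

```bash
cat > c.py <<'E'
from h import *
import sys
f=sys.argv[1]
p=shot('wrist'); save(p,f+'.png'); w=cloud(p); np.savez('/tmp/'+f,w=w,img=p['img'])
for t in ['lamp_c','screen_c','slide_c','lens_c','filter_c','camera_c','tape','driver']:
    for q in place_of(p,t)[:1]:
        print(t,round(q['conf'],2),np.round(q['at']), onz(p,q['at'],12.5+(0 if t in('tape','driver') else 75)).round(0))
E
python3 c.py w1
```

```text
lamp_c 0.83 [164.  54.] [ 603. -169.   88.]
screen_c 0.92 [199. 335.] [590. 132.  88.]
slide_c 0.65 [325. 212.] [455. -23.  88.]
lens_c 0.95 [319.  74.] [ 469. -153.   88.]
filter_c 0.74 [319. 307.] [453.  92.  88.]
camera_c 0.27 [257. 225.] [523.  -9.  88.]
tape 0.64 [203. 334.] [602. 203.  13.]
driver 0.81 [253. 226.] [528.  28.  12.]
```

Call:
{"name": "carry_out", "arguments": {"slide": [[-0.05, 0, 0], [-0.1, 0, 0], [-0.15, 0, 0], [-0.18, 0, 0], [-0.18, 0, 0], [-0.18, 0, 0]], "roll": [0, 0, 0, 0, 0, 0], "claw": [0.0854, 0.0854, 0.0854, 0.0854, 0.0854, 0.0854]}}

```text
clock: 3.05
position: [524.9, 119.8, 404.6]
ee_rot: [-0.707, 0.707, 0.0, -0.0]
contact_force: [-0.0, 0.1, -0.2]
gripper_width: 85.2
grasp_force: 0.0
```

```bash
python3 c.py w2
cat > d.py <<'E'
import numpy as np,cv2,sys
C={'slide':(455,-22),'lens':(471,-142),'filter':(456,92),'camera':(457,212),'screen':(588,135),'lamp':(600,-171)}
for n in sys.argv[1:]:
    w=np.load(f'/tmp/{n}.npz')['w'].reshape(-1,3)
    for k,c in C.items():
        lo,hi={'screen':(118,132),'camera':(104,114),'lamp':(60,115)}.get(k,(102,119))
        m=(np.hypot(w[:,0]-c[0],w[:,1]-c[1])<55)&(w[:,2]>lo)&(w[:,2]<hi); q=w[m]
        if len(q)<15: print(n,k,len(q)); continue
        r=cv2.minAreaRect(q[:,:2].astype(np.float32)); b=cv2.boxPoints(r)
        e=[b[1]-b[0],b[2]-b[1]]; L=max(e,key=np.linalg.norm); cv=np.cov(q[:,:2].T); ev=np.linalg.eigh(cv)[1][:,1]
        print(n,k,len(q),'ctr',np.round(r[0],1),'size',np.round(r[1],1),'longdir',round(np.degrees(np.arctan2(L[1],L[0]))%180,1),'pca',round(np.degrees(np.arctan2(ev[1],ev[0]))%180,1),'med',np.median(q,0).round(1),'z',np.percentile(q[:,2],[50,95]).round(1))
E
python3 d.py w1 w2 scene side wrist
```

```text
screen_c 0.67 [189. 189.] [589. 132.  88.]
slide_c 0.96 [340.   5.] [455. -26.  88.]
filter_c 0.75 [328. 148.] [456.  92.  88.]
driver 0.9 [256.  78.] [523.  29.  12.]
w1 slide 804 ctr [456.8 -24.5] size [12.6 50.4] longdir 162.5 pca 163.2 med [458.1 -26.  112.8] z [112.8 114. ]
w1 lens 2104 ctr [ 473.3 -150.2] size [38.8 47.7] longdir 152.8 pca 159.6 med [ 474.3 -150.2  109.6] z [109.6 112.9]
w1 filter 686 ctr [454.4  92.8] size [18.9 50.7] longdir 154.6 pca 156.4 med [455.9  89.2 112.8] z [112.8 117.4]
w1 camera 0
w1 screen 158 ctr [603.3 130.1] size [32.5  6. ] longdir 5.4 pca 3.8 med [605.9 129.3 124.2] z [124.2 128.3]
w1 lamp 3749 ctr [ 601.5 -166.7] size [62.2 78.8] longdir 93.0 pca 89.7 med [ 591.  -164.8  104.4] z [104.4 114. ]
w2 slide 807 ctr [456.6 -23.9] size [12.5 49.2] longdir 162.7 pca 170.1 med [448.4 -19.7 112.6] z [112.6 114.1]
w2 lens 0
w2 filter 928 ctr [454.1  93. ] size [17.9 50.4] longdir 154.4 pca 154.6 med [456.2  91.6 113.1] z [113.1 117.6]
w2 camera 1527 ctr [456.1 212.1] size [38.5 44.9] longdir 92.7 pca 90.6 med [457.  209.4 109.9] z [109.9 111.6]
w2 scre
[... 1389 characters left out ...]
6]
wrist slide 867 ctr [457.2 -24.3] size [11.9 50.4] longdir 162.5 pca 162.6 med [459.9 -25.5 112.9] z [112.9 114.1]
wrist lens 1035 ctr [ 472.8 -137.2] size [15.1 42.7] longdir 176.8 pca 178.1 med [ 473.7 -139.   107.7] z [107.7 112.3]
wrist filter 761 ctr [454.2  92.8] size [18.2 51.2] longdir 154.2 pca 156.1 med [458.4  89.7 112.9] z [112.9 117.5]
wrist camera 68 ctr [440.8 225.8] size [10.4 12.9] longdir 92.1 pca 106.3 med [441.1 226.7 109.9] z [109.9 110.9]
wrist screen 1046 ctr [588.5 132.5] size [79.8 11.8] longdir 2.8 pca 2.6 med [588.8 130.1 127.5] z [127.5 128.7]
wrist lamp 1445 ctr [ 602.8 -137.7] size [22.2 51.6] longdir 179.6 pca 176.2 med [ 603.3 -137.5  101.4] z [101.4 110. ]
```

Run:
```python
import numpy as np,cv2
w=np.load('/tmp/w1.npz')['w'].reshape(-1,3)
for lo,hi in [(110.5,114),(110,116),(111.2,114)]:
    q=w[(np.hypot(w[:,0]-472,w[:,1]+148)<50)&(w[:,2]>lo)&(w[:,2]<hi)]
    ev=np.linalg.eigh(np.cov(q[:,:2].T))[1][:,1]
    print(len(q),cv2.minAreaRect(q[:,:2].astype(np.float32)),np.degrees(np.arctan2(ev[1],ev[0]))%180)
```

```text
866 ((472.2287292480469, -153.32749938964844), (20.478076934814453, 47.093997955322266), 70.04584503173828) 159.2084509340589
946 ((473.2649841308594, -150.61669921875), (27.987977981567383, 46.78449249267578), 89.99361419677734) 159.17429643441935
689 ((473.3016357421875, -149.8655242919922), (12.81309986114502, 46.262516021728516), 68.76448059082031) 159.2488534736442
```

Call:
{"name": "carry_out", "arguments": {"slide": [[-0.05, 0.03, 0], [-0.092, 0.069, 0.0], [-0.092, 0.069, 0.04], [-0.092, 0.069, 0.08], [-0.092, 0.069, 0.08], [-0.092, 0.069, 0.08], [-0.092, 0.069, 0.08], [-0.092, 0.069, 0.08]], "roll": [10, 20, 30, 40, 50, 60, 70, 80], "claw": [0.0854, 0.0854, 0.0854, 0.0854, 0.0854, 0.0854, 0.0854, 0.0854]}}

```text
clock: 4.5
position: [456.0, 212.0, 324.7]
ee_rot: [-0.084, 0.996, 0.0, 0.0]
contact_force: [-0.2, -0.3, 0.0]
gripper_width: 85.3
grasp_force: 0.0
```

Call:
{"name": "carry_out", "arguments": {"slide": [[0, 0, 0], [0, 0, 0], [0, 0, 0]], "roll": [7.3, 7.3, 7.3], "claw": [0.0854, 0.0854, 0.0854]}}

```text
clock: 4.88
position: [456.0, 212.0, 324.8]
ee_rot: [-0.024, 1.0, 0.0, 0.0]
contact_force: [-0.1, 0.7, 0.4]
gripper_width: 85.1
grasp_force: 0.0
```

```bash
python3 c.py w3; python3 d.py w3; python3 -c "
from h import *
print(R.from_quat(read_state()['ee_rot']).as_matrix().round(3))"
```

```text
screen_c 0.7 [152. 347.] [589. 130.  88.]
lens_c 0.38 [152. 348.] [590. 131.  88.]
filter_c 0.82 [ 84. 193.] [453.  90.  88.]
camera_c 0.77 [254. 205.] [456. 211.  88.]
driver 0.71 [ 69. 233.] [524.  28.  12.]
w3 slide 0
w3 lens 0
w3 filter 1914 ctr [453.2  92.8] size [19. 51.] longdir 154.6 pca 155.7 med [449.8  96.1 112.8] z [112.8 117.4]
w3 camera 3922 ctr [445.3 212. ] size [57. 44.] longdir 3.1 pca 93.2 med [451.4 212.2 109.9] z [109.9 111.5]
w3 screen 0
w3 lamp 0
[[-0.999 -0.047 -0.   ]
 [-0.047  0.999 -0.   ]
 [ 0.    -0.    -1.   ]]
```

View pics/w3.png

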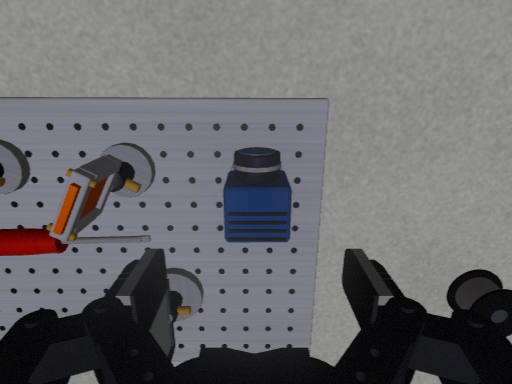

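Camera block at (257,205) is centred between the fingers, objective toward the robot. Descend and grip.

Call:
{"name": "carry_out", "arguments": {"slide": [[0, 0, 0.03], [0, 0, 0.06], [0, 0, 0.082], [0, 0, 0.082], [0, 0, 0.082], [0, 0, 0.082], [0, 0, 0.082], [0, 0, 0.082]], "roll": [0, 0, 0, 0, 0, 0, 0, 0], "claw": [0.0854, 0.0854, 0.0854, 0.0854, 0.03, 0.03, 0.03, 0.03]}}

```text
clock: 6.32
position: [456.4, 212.4, 243.9]
ee_rot: [-0.024, 1.0, 0.001, 0.001]
contact_force: [-1.0, 0.3, 5.8]
gripper_width: 43.3
grasp_force: 61.0
```

Call:
{"name": "carry_out", "arguments": {"slide": [[0, 0, 0], [0, 0, -0.01], [0, 0, -0.03], [0, 0, -0.05], [0, 0, -0.06], [0, 0, -0.06]], "roll": [0, 0, 0, 0, 0, 0], "claw": [0.03, 0.03, 0.03, 0.03, 0.03, 0.03]}}

```text
clock: 7.08
position: [455.8, 211.9, 303.0]
ee_rot: [-0.023, 1.0, 0.0, 0.0]
contact_force: [0.1, -0.7, -4.1]
gripper_width: 43.6
grasp_force: 61.4
```

Call:
{"name": "carry_out", "arguments": {"slide": [[-0.02, -0.002, 0], [-0.05, -0.004, 0], [-0.08, -0.006, 0], [-0.11, -0.01, 0], [-0.1285, -0.01, 0], [-0.1285, -0.01, 0], [-0.1285, -0.01, 0], [-0.1285, -0.01, 0]], "roll": [-10, -20, -30, -40, -50, -60, -70, -80], "claw": [0.03, 0.03, 0.03, 0.03, 0.03, 0.03, 0.03, 0.03]}}

```text
clock: 8.07
position: [584.5, 207.8, 300.8]
ee_rot: [-0.663, 0.749, 0.001, -0.002]
contact_force: [-0.9, -1.3, -3.4]
gripper_width: 43.1
grasp_force: 61.6
```

Call:
{"name": "carry_out", "arguments": {"slide": [[0, 0, 0], [0, 0, 0.02], [0, 0, 0.04], [0, 0, 0.05], [0, 0, 0.055], [0, 0, 0.055]], "roll": [-10.1, -10.1, -10.1, -10.1, -10.1, -10.1], "claw": [0.03, 0.03, 0.03, 0.03, 0.03, 0.03]}}

```text
clock: 8.82
position: [584.9, 208.1, 247.5]
ee_rot: [0.724, -0.69, -0.0, 0.0]
contact_force: [0.1, 0.7, -3.2]
gripper_width: 43.4
grasp_force: 61.7
```

Run:
```python
from h import *
p=shot('side'); save(p,'s1.png')
s=read_state(); print(s['position'],s['contact_force'],R.from_quat(s['ee_rot']).as_matrix().round(3)[:2,:2])
p=shot('wrist')
for t in ['camera_c','screen_c']:
  print([(q['conf'],onz(p,q['at'],92).round()) for q in place_of(p,t)[:1]])
```

```text
[585.00219782 208.18746045 248.03169883] [ 0.43904163  0.26394501 -2.72597185] [[ 0.049 -0.999]
 [-0.999 -0.049]]
[(0.68, array([587., 204.,  92.]))]
[(0.77, array([588., 133.,  92.]))]
```

View pics/s1.png

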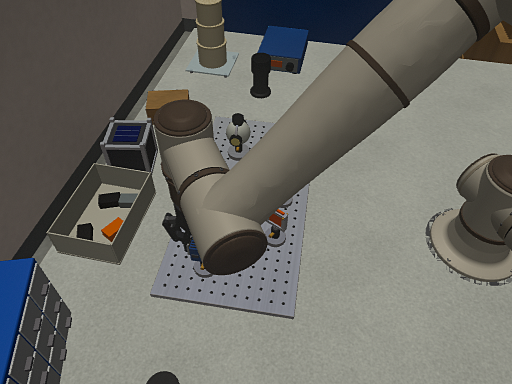

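Call:
{"name": "carry_out", "arguments": {"slide": [[0, 0, 0.002], [0, 0, 0.004], [0, 0, 0.0048], [0, 0, 0.0048]], "roll": [0, 0, 0, 0], "claw": [0.03, 0.03, 0.03, 0.03]}}

```text
clock: 9.52
position: [584.8, 208.1, 243.9]
ee_rot: [0.724, -0.689, 0.0, -0.0]
contact_force: [-3.8, -0.0, 5.6]
gripper_width: 43.5
grasp_force: 62.5
```

Call:
{"name": "carry_out", "arguments": {"slide": [[0, 0, 0], [0, 0, 0], [0, 0, 0], [0, 0, 0], [0, 0, -0.02], [0, 0, -0.05], [0, 0, -0.08], [0, 0, -0.08]], "roll": [0, 0, 0, 0, 0, 0, 0, 0], "claw": [0.05, 0.06, 0.0854, 0.0854, 0.0854, 0.0854, 0.0854, 0.0854]}}

```text
clock: 10.52
position: [585.4, 208.4, 325.9]
ee_rot: [0.724, -0.689, 0.001, -0.003]
contact_force: [0.3, 0.5, -0.9]
gripper_width: 85.3
grasp_force: 0.0
```

```bash
sed -i "s/'camera':(457,212)/'camera':(585,207)/" d.py; python3 c.py w4; python3 d.py w4
```

```text
screen_c 0.81 [259.  97.] [588. 133.  88.]
filter_c 0.82 [484.  40.] [452.  93.  88.]
camera_c 0.73 [254. 200.] [587. 204.  88.]
w4 slide 0
w4 lens 0
w4 filter 1726 ctr [461.5  88.7] size [17.9 34.6] longdir 161.4 pca 144.9 med [469.1  88.7 112.6] z [112.6 117.3]
w4 camera 3943 ctr [585.2 195.7] size [44.2 57. ] longdir 93.0 pca 3.7 med [585.1 201.8 110. ] z [110.  111.6]
w4 screen 3038 ctr [588.4 132.8] size [80.1 10.1] longdir 2.7 pca 2.6 med [588.3 132.5 127.9] z [127.9 129. ]
w4 lamp 0
```

View pics/w4.png

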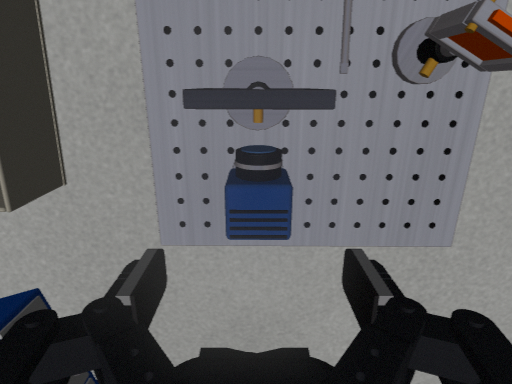

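Call:
{"name": "carry_out", "arguments": {"slide": [[0.036, 0.045, 0], [0.072, 0.09, 0], [0.1087, 0.1365, 0], [0.1087, 0.1365, 0.02], [0.1087, 0.1365, 0.05], [0.1087, 0.1365, 0.08], [0.1087, 0.1365, 0.08], [0.1087, 0.1365, 0.08]], "roll": [9, 19, 28.3, 28.3, 28.3, 28.3, 28.3, 28.3], "claw": [0.0854, 0.0854, 0.0854, 0.0854, 0.0854, 0.0854, 0.0854, 0.0854]}}

```text
clock: 11.98
position: [454.3, 93.1, 243.7]
ee_rot: [-0.534, 0.846, -0.0, 0.001]
contact_force: [0.1, -0.2, -0.6]
gripper_width: 85.2
grasp_force: 0.0
```

Call:
{"name": "carry_out", "arguments": {"slide": [[0, 0, 0], [0, 0, 0], [0, 0, 0], [0, 0, 0], [0, 0, -0.01], [0, 0, -0.03], [0, 0, -0.06], [0, 0, -0.06]], "roll": [0, 0, 0, 0, 0, 0, 0, 0], "claw": [0.035, 0.035, 0.035, 0.035, 0.035, 0.035, 0.035, 0.035]}}

```text
clock: 12.98
position: [454.3, 93.1, 304.9]
ee_rot: [-0.534, 0.846, -0.0, 0.003]
contact_force: [0.8, -0.6, -2.2]
gripper_width: 49.4
grasp_force: 62.9
```

```bash
cat > t.py <<'E'
# slide/roll needed to reach world x,y with tool y along width direction 'ang' (deg)
from h import *
import sys
s=read_state(); M=R.from_quat(s['ee_rot']).as_matrix(); x,y,a=map(float,sys.argv[1:4])
d=np.array([x,y,s['position'][2]])-s['position']
ty=np.degrees(np.arctan2(M[1,1],M[0,1])); r=(ty-a+90)%180-90
print(np.round(s['position'],1),'slide',(M.T@d/1000).round(4),'roll',round(r,1))
E
python3 t.py 592.2 57.5 182.8
```

```text
[454.3  93.1 304.9] slide [-0.0273 -0.1398  0.0006] roll -28.3
```

Call:
{"name": "carry_out", "arguments": {"slide": [[-0.009, -0.046, 0], [-0.018, -0.092, 0], [-0.0273, -0.1398, 0], [-0.0273, -0.1398, 0.01], [-0.0273, -0.1398, 0.03], [-0.0273, -0.1398, 0.05], [-0.0273, -0.1398, 0.054], [-0.0273, -0.1398, 0.054]], "roll": [-9, -19, -28.3, -28.3, -28.3, -28.3, -28.3, -28.3], "claw": [0.035, 0.035, 0.035, 0.035, 0.035, 0.035, 0.035, 0.035]}}

```text
clock: 13.98
position: [591.3, 57.4, 248.4]
ee_rot: [0.724, -0.69, -0.0, 0.001]
contact_force: [0.7, -0.4, -3.0]
gripper_width: 49.2
grasp_force: 63.8
```

Call:
{"name": "carry_out", "arguments": {"slide": [[0, 0, 0.002], [0, 0, 0.004], [0, 0, 0.0055], [0, 0, 0.0055]], "roll": [0, 0, 0, 0], "claw": [0.035, 0.035, 0.035, 0.035]}}

```text
clock: 14.48
position: [591.8, 57.3, 244.0]
ee_rot: [0.724, -0.69, 0.0, -0.0]
contact_force: [-0.9, -0.0, -0.1]
gripper_width: 49.3
grasp_force: 64.1
```

```bash
python3 t.py 592.2 57.5 182.8; python3 -c "
from h import *
print(read_state()['contact_force'])"
```

```text
[591.8  57.3 244. ] slide [-0.0002 -0.0004  0.    ] roll 0.0
[-0.89279764 -0.03937499 -0.07471353]
```

Call:
{"name": "carry_out", "arguments": {"slide": [[0, 0, 0.0005], [0, 0, 0.0005], [0, 0, 0.0005], [0, 0, 0.0005], [0, 0, -0.01], [0, 0, -0.04], [0, 0, -0.08], [0, 0, -0.08]], "roll": [0, 0, 0, 0, 0, 0, 0, 0], "claw": [0.052, 0.06, 0.0854, 0.0854, 0.0854, 0.0854, 0.0854, 0.0854]}}

```text
clock: 15.48
position: [592.7, 57.6, 328.1]
ee_rot: [0.724, -0.689, 0.002, -0.004]
contact_force: [-0.1, -0.8, -1.1]
gripper_width: 85.6
grasp_force: 0.0
```

```bash
sed -i "s/'filter':(456,92)/'filter':(592,58)/" d.py; python3 c.py w5; python3 d.py w5;python3 t.py 473.3 -150 159.1
```

```text
screen_c 0.73 [257. 292.] [589. 133.  88.]
slide_c 0.78 [473.  98.] [457. -24.  88.]
filter_c 0.65 [263. 204.] [589.  57.  88.]
camera_c 0.73 [255. 360.] [587. 204.  88.]
driver 0.75 [331. 152.] [525.  30.  12.]
w5 slide 1592 ctr [460.4 -25.4] size [12.6 43.6] longdir 162.9 pca 158.6 med [468.4 -26.9 112.7] z [112.7 114. ]
w5 lens 0
w5 filter 1640 ctr [591.5  56.7] size [49.9 18.7] longdir 2.5 pca 2.8 med [591.6  54.2 113. ] z [113.  117.5]
w5 camera 44 ctr [587.6 172.5] size [8.2 9.8] longdir 106.1 pca 81.3 med [586.3 174.2 104.4] z [104.4 105. ]
w5 screen 2116 ctr [588.4 132.2] size [80.  11.6] longdir 2.8 pca 2.7 med [588.9 130.  127.5] z [127.5 128.7]
w5 lamp 0
[591.7  57.3 322.7] slide [0.2013 0.1284 0.0003] roll 23.7
```

View pics/w5.png

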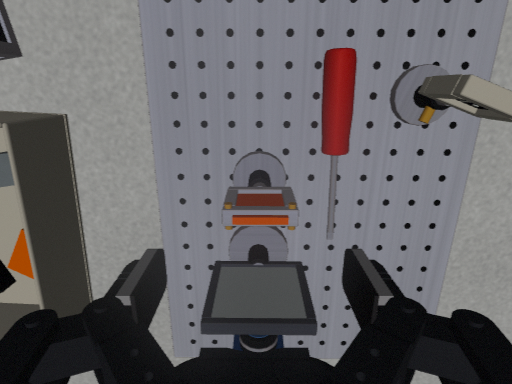

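Filter stands upright and square at (260,207). Now the lens.

Call:
{"name": "carry_out", "arguments": {"slide": [[0.04, 0.03, 0], [0.08, 0.055, 0], [0.12, 0.08, 0], [0.16, 0.105, 0], [0.2013, 0.1284, 0], [0.2013, 0.1284, 0], [0.2013, 0.1284, 0], [0.2013, 0.1284, 0]], "roll": [5, 10, 15, 20, 23.7, 23.7, 23.7, 23.7], "claw": [0.0854, 0.0854, 0.0854, 0.0854, 0.0854, 0.0854, 0.0854, 0.0854]}}

```text
clock: 16.92
position: [473.9, -149.3, 323.3]
ee_rot: [-0.568, 0.823, -0.0, 0.0]
contact_force: [-0.2, 0.2, 0.4]
gripper_width: 85.3
grasp_force: 0.0
```

```bash
python3 c.py w6; python3 d.py w6 | grep lens
python3 - <<'E'
import numpy as np,cv2
w=np.load('/tmp/w6.npz')['w'].reshape(-1,3)
q=w[(np.hypot(w[:,0]-472,w[:,1]+148)<50)&(w[:,2]>111.2)&(w[:,2]<114)]
print(len(q),cv2.minAreaRect(q[:,:2].astype(np.float32)))
E
python3 t.py 473.3 -150 159.1
```

```text
lamp_c 0.97 [ 82. 241.] [ 604. -170.   88.]
slide_c 0.73 [327. 329.] [456. -27.  88.]
lens_c 0.88 [262. 208.] [ 469. -147.   88.]
tape 0.96 [197.  50.] [ 479. -270.   12.]
driver 0.92 [266. 334.] [528.  28.  12.]
w6 lens 2966 ctr [ 472.3 -151.4] size [37.4 47.8] longdir 160.6 pca 159.3 med [ 471.6 -153.2  109.3] z [109.3 112.8]
958 ((472.5511169433594, -150.93943786621094), (13.375120162963867, 46.15709686279297), 69.09980010986328)
[ 473.4 -149.9  323.4] slide [0.0002 0.     0.    ] roll 0.0
```

View pics/w6.png

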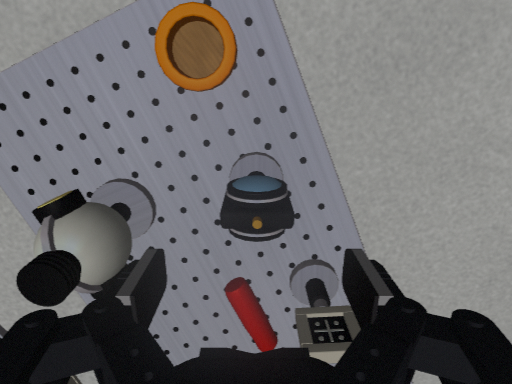

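Lens at (258,207) is centred and aligned; the slide and lamp are clear of the fingers.

Call:
{"name": "carry_out", "arguments": {"slide": [[0.001, 0, 0.03], [0.001, 0, 0.06], [0.001, 0, 0.08], [0.001, 0, 0.08], [0.001, 0, 0.08], [0.001, 0, 0.08], [0.001, 0, 0.08], [0.001, 0, 0.08]], "roll": [0, 0, 0, 0, 0, 0, 0, 0], "claw": [0.0854, 0.0854, 0.0854, 0.0854, 0.035, 0.035, 0.035, 0.035]}}

```text
clock: 18.38
position: [473.1, -150.9, 244.5]
ee_rot: [-0.567, 0.824, -0.0, 0.001]
contact_force: [-2.5, 0.2, 5.8]
gripper_width: 47.5
grasp_force: 61.0
```

Call:
{"name": "carry_out", "arguments": {"slide": [[0, 0, 0], [0, 0, -0.01], [0, 0, -0.03], [0, 0, -0.06], [0, 0, -0.06]], "roll": [0, 0, 0, 0, 0], "claw": [0.035, 0.035, 0.035, 0.035, 0.035]}}

```text
clock: 19.0
position: [473.5, -151.0, 305.5]
ee_rot: [-0.567, 0.824, -0.002, 0.002]
contact_force: [-0.4, 0.4, -3.6]
gripper_width: 47.2
grasp_force: 62.5
```

```bash
python3 t.py 595.8 -17.4 182.8
```

```text
[ 473.5 -151.   305.5] slide [-0.1684 -0.0666  0.0007] roll -23.7
```

Call:
{"name": "carry_out", "arguments": {"slide": [[-0.042, -0.017, 0], [-0.084, -0.033, 0], [-0.126, -0.05, 0], [-0.1684, -0.0666, 0], [-0.1684, -0.0666, 0.01], [-0.1684, -0.0666, 0.03], [-0.1684, -0.0666, 0.05], [-0.1684, -0.0666, 0.056]], "roll": [-6, -12, -18, -23.7, -23.7, -23.7, -23.7, -23.7], "claw": [0.035, 0.035, 0.035, 0.035, 0.035, 0.035, 0.035, 0.035]}}

```text
clock: 20.0
position: [593.7, -18.1, 244.7]
ee_rot: [0.724, -0.69, -0.002, 0.003]
contact_force: [-8.1, 0.6, 16.9]
gripper_width: 47.4
grasp_force: 64.7
```

Call:
{"name": "carry_out", "arguments": {"slide": [[0, 0, 0], [0, 0, 0.002], [0, 0, 0.004], [0, 0, 0.0045], [0, 0, 0.0045]], "roll": [0, 0, 0, 0, 0], "claw": [0.035, 0.035, 0.035, 0.035, 0.035]}}

```text
clock: 20.62
position: [595.4, -17.4, 244.6]
ee_rot: [0.724, -0.689, 0.001, -0.001]
contact_force: [-2.8, -0.2, 5.4]
gripper_width: 47.5
grasp_force: 63.3
```

```bash
python3 t.py 595.8 -17.4 182.8
```

```text
[595.4 -17.4 244.6] slide [ 0.     -0.0004  0.    ] roll 0.0
```

Call:
{"name": "carry_out", "arguments": {"slide": [[0, 0, 0], [0, 0, 0], [0, 0, 0], [0, 0, 0], [0, 0, -0.01], [0, 0, -0.04], [0, 0, -0.08], [0, 0, -0.08]], "roll": [0, 0, 0, 0, 0, 0, 0, 0], "claw": [0.05, 0.06, 0.0854, 0.0854, 0.0854, 0.0854, 0.0854, 0.0854]}}

```text
clock: 21.62
position: [596.3, -17.3, 327.6]
ee_rot: [0.724, -0.689, 0.003, -0.004]
contact_force: [-0.1, 0.7, -0.4]
gripper_width: 85.4
grasp_force: 0.0
```

```bash
sed -i "s/'lens':(471,-142)/'lens':(596,-17)/" d.py; python3 c.py w7; python3 d.py w7;python3 t.py 456.8 -24.3 162.6
```

```text
screen_c 0.7 [256. 368.] [589. 138.  88.]
slide_c 0.61 [450. 204.] [457. -26.  88.]
lens_c 0.96 [263. 205.] [592. -18.  88.]
filter_c 0.72 [256. 292.] [593.  58.  88.]
driver 0.67 [326. 225.] [524.  30.  12.]
w7 slide 1604 ctr [456.9 -24.4] size [12.2 51.8] longdir 162.7 pca 163.1 med [460.6 -26.  112.8] z [112.8 114. ]
w7 lens 2851 ctr [595.1 -18.2] size [47.3 36.7] longdir 4.1 pca 3.0 med [595.2 -20.7 109.3] z [109.3 112.9]
w7 filter 1469 ctr [591.5  56.6] size [50.  18.9] longdir 2.7 pca 2.8 med [592.   53.3 112.9] z [112.9 117.4]
w7 camera 0
w7 screen 0
w7 lamp 2482 ctr [ 601.3 -137.5] size [50.9 21. ] longdir 2.4 pca 2.4 med [ 600.9 -136.9  101.6] z [101.6 109.4]
[595.2 -17.4 322.1] slide [1.000e-04 1.386e-01 2.000e-04] roll 20.2
```

View pics/w7.png

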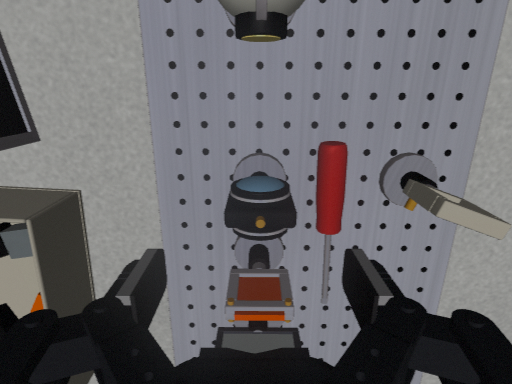

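Lens (260,210) is upright and square, with the filter behind it. Now the slide.

Call:
{"name": "carry_out", "arguments": {"slide": [[0, 0.046, 0], [0, 0.092, 0], [0, 0.1386, 0], [0, 0.1386, 0], [0, 0.1386, 0.02], [0, 0.1386, 0.05], [0, 0.1386, 0.079], [0, 0.1386, 0.079]], "roll": [7, 14, 20.2, 20.2, 20.2, 20.2, 20.2, 20.2], "claw": [0.0854, 0.0854, 0.0854, 0.0854, 0.0854, 0.0854, 0.0854, 0.0854]}}

```text
clock: 23.08
position: [456.9, -24.2, 242.2]
ee_rot: [-0.592, 0.806, 0.001, -0.002]
contact_force: [-0.3, 0.3, -0.0]
gripper_width: 85.1
grasp_force: 0.0
```

Call:
{"name": "carry_out", "arguments": {"slide": [[0, 0, 0], [0, 0, 0], [0, 0, 0], [0, 0, 0], [0, 0, -0.01], [0, 0, -0.03], [0, 0, -0.06], [0, 0, -0.06]], "roll": [0, 0, 0, 0, 0, 0, 0, 0], "claw": [0.035, 0.035, 0.035, 0.035, 0.035, 0.035, 0.035, 0.035]}}

```text
clock: 24.08
position: [457.3, -24.0, 306.0]
ee_rot: [-0.592, 0.806, -0.001, 0.003]
contact_force: [0.3, 0.6, -2.2]
gripper_width: 49.5
grasp_force: 62.6
```

```bash
python3 t.py 599.4 -92.3 182.8
```

```text
[457.3 -24.  306. ] slide [ 0.0227 -0.156   0.0007] roll -20.2
```

Call:
{"name": "carry_out", "arguments": {"slide": [[0.014, -0.03, 0], [0.0227, -0.07, 0], [0.0227, -0.115, 0], [0.0227, -0.156, 0], [0.0227, -0.156, 0], [0.0227, -0.156, 0.02], [0.0227, -0.156, 0.042], [0.0227, -0.156, 0.053]], "roll": [-5, -10, -15, -20.2, -20.2, -20.2, -20.2, -20.2], "claw": [0.035, 0.035, 0.035, 0.035, 0.035, 0.035, 0.035, 0.035]}}

```text
clock: 25.08
position: [597.4, -92.3, 248.7]
ee_rot: [0.724, -0.69, -0.002, 0.002]
contact_force: [-0.4, 0.3, -1.4]
gripper_width: 49.1
grasp_force: 63.0
```

Call:
{"name": "carry_out", "arguments": {"slide": [[0, 0, 0], [0, 0, 0.002], [0, 0, 0.004], [0, 0, 0.006], [0, 0, 0.006]], "roll": [0, 0, 0, 0, 0], "claw": [0.035, 0.035, 0.035, 0.035, 0.035]}}

```text
clock: 25.7
position: [599.0, -92.5, 245.4]
ee_rot: [0.724, -0.69, 0.0, -0.0]
contact_force: [-0.7, 0.3, -0.6]
gripper_width: 49.6
grasp_force: 63.0
```

```bash
python3 t.py 599.4 -92.3 182.8
```

```text
[599.  -92.5 245.4] slide [-0.0002 -0.0004  0.    ] roll 0.0
```

Call:
{"name": "carry_out", "arguments": {"slide": [[0, 0, 0.0005], [0, 0, 0.001], [0, 0, 0.001], [0, 0, 0.001]], "roll": [0, 0, 0, 0], "claw": [0.035, 0.035, 0.035, 0.035]}}

```text
clock: 26.2
position: [599.0, -92.5, 245.3]
ee_rot: [0.724, -0.689, 0.0, -0.0]
contact_force: [-2.2, 1.1, 5.8]
gripper_width: 49.3
grasp_force: 63.8
```

Firm contact; release and rise high.

Call:
{"name": "carry_out", "arguments": {"slide": [[0, 0, 0], [0, 0, 0], [0, 0, 0], [0, 0, 0], [0, 0, -0.01], [0, 0, -0.04], [0, 0, -0.08], [0, 0, -0.08]], "roll": [0, 0, 0, 0, 0, 0, 0, 0], "claw": [0.052, 0.06, 0.0854, 0.0854, 0.0854, 0.0854, 0.0854, 0.0854]}}

```text
clock: 27.2
position: [599.9, -92.5, 328.7]
ee_rot: [0.724, -0.689, 0.003, -0.003]
contact_force: [0.4, -0.0, -0.2]
gripper_width: 85.6
grasp_force: 0.0
```

Call:
{"name": "carry_out", "arguments": {"slide": [[0, 0, -0.03], [-0.04, 0, -0.06], [-0.08, 0, -0.1], [-0.12, 0, -0.12], [-0.12, 0, -0.12], [-0.12, 0, -0.12]], "roll": [0, 0, 0, 0, 0, 0], "claw": [0.0854, 0.0854, 0.0854, 0.0854, 0.0854, 0.0854]}}

```text
clock: 27.95
position: [592.7, 27.3, 443.1]
ee_rot: [0.724, -0.69, -0.001, 0.001]
contact_force: [-0.2, -0.6, -0.0]
gripper_width: 85.2
grasp_force: 0.0
```

```bash
sed -i "s/'slide':(455,-22)/'slide':(599,-92)/" d.py; python3 c.py w8; python3 d.py w8
```

```text
screen_c 0.6 [253. 255.] [588. 135.  88.]
slide_c 0.82 [255.  42.] [598. -95.  88.]
lens_c 0.94 [258. 123.] [590. -19.  88.]
filter_c 0.84 [252. 192.] [593.  56.  88.]
camera_c 0.67 [251. 303.] [588. 204.  88.]
tape 0.26 [253. 192.] [590.  81.  12.]
driver 0.56 [304. 159.] [526.  32.  12.]
w8 slide 903 ctr [598.3 -93.2] size [49.8 11.8] longdir 3.1 pca 2.8 med [598.3 -92.8 112.9] z [112.9 114.2]
w8 lens 1409 ctr [595.  -17.2] size [47.8 38.2] longdir 1.5 pca 2.2 med [595.2 -18.3 109.5] z [109.5 112.8]
w8 filter 665 ctr [591.7  56.4] size [49.5 17.6] longdir 3.0 pca 2.4 med [591.7  54.5 113. ] z [113.  117.5]
w8 camera 1124 ctr [585.4 196.1] size [43.8 57.8] longdir 92.8 pca 81.6 med [585.4 200.9 109.8] z [109.8 111.5]
w8 screen 772 ctr [588.7 132.2] size [80.2 11. ] longdir 2.3 pca 2.7 med [588.5 130.6 127.7] z [127.7 129. ]
w8 lamp 230 ctr [ 600.6 -128.1] size [30.5  2.7] longdir 3.8 pca 2.9 med [ 600.9 -127.4   91.9] z [91.9 99.9]
```

View pics/w8.png

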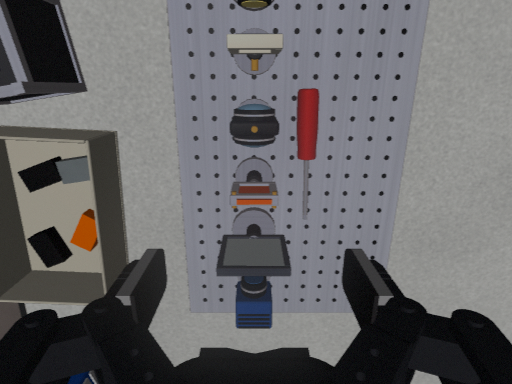

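All four stand in line at (255,45), (255,125), (254,190) and (254,300), square to the beam and clear of the robot; the driver hasn't moved.

```bash
python3 -c "
from bench import *
print(job_done())"
```

```text
the job is handed in; nothing more can be done
None
```

The job is handed in. By the last wrist image, slide, lens, filter and camera stand upright at about 74, 150, 224 and 372 mm from the lamp, within about 2 mm of the beam line and 2° of square, with the camera facing the screen and the tape and screwdriver untouched.

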